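Pop the caddy lid, steady it, and put the dried tin away

ROBOT

A 6-joint arm with a two-finger parallel gripper is mounted at the origin on the work surface. World frame = base frame: x ahead of the robot, y to its left, z up, the work surface at z = 0. Lengths are in m, angles in degrees, forces in N, time in s.
With the tool pointing down it reaches from about 0.35 to 0.775 m from the base axis. Payload 7.3 kg.
Tool frame: the origin (TCP) lies at the very end of the fingers, on their centre line; the grasp point (between the pads) lies ctrl.grasp_offset behind it (ctrl.grasp_offset is the distance from the TCP to the grasp point, in m); z points along the fingers, y is the direction in which the jaws open and shut (so a half turn about z gives the same grasp; the last joint's range is limited). The gripper opens to 92 mm and grips with 3 to 60 N. Pads are 19 mm wide; open, the fingers measure 130 mm over their backs; the gripper's body (75 mm by 190 mm) begins 47 mm behind the grasp point.
Start: joints at [-8.365, 19.595, 87.324, -0, 73.075, -8.365], TCP at [0.525, 0, 0.227] pointing down, gripper open.
Joint ranges: [-145.02, 145.02], [-44.19, 115.74], [2.07, 154.8], [-57.11, 237.11], [16.16, 152.29], [-177.93, 177.93]. Speed limits (degrees/s): [147.25, 147.25, 180, 180, 180, 180].

INTERFACE

Orientations are given as a 3x3 rotation matrix whose columns are the frame's x, y, z axes.
In Python, from bench import ctrl, command_gripper, readout, eyes gives the robot as it stands. Calls block until the motion is done:
- ctrl.move_to(position, orientation): joint-space move of the TCP to a pose.
- ctrl.movel(position, v=0.15, rot=None, threshold=None): straight line of the TCP; rot=None keeps the orientation; v is the mean speed in m/s. With threshold (N) it stops when the force on the tool has changed by that much, and returns True; else False.
- ctrl.set_joints(angles): joint-space move.
- command_gripper(opening): finger opening in m; the grip force is fixed at half the most; returns when the fingers have stopped.
- ctrl.wait(seconds).
- ctrl.solve_ik(position, orientation): joint angles nearest the present ones, or None.
- readout.get_obs(): the state.
- eyes.get_image(name): name is "scene" or "side" or "wrist"; returns a dict with "pixels" (384x512x3 uint8, red, green, blue), "fovy" (degrees; the focal length in pixels is half the picture's height over the tangent of half this angle, whatever the lens; pixels are square), "cx", "cy" (the principal point, pixels), "k1" (the pictures are not rectified: a ray, as slopes to the right and down, at radius r is drawn at 1 + k1 r^2 times it, then the intrinsics apply), "R" (3x3) and "t" (3): a world point X has camera coordinates R X + t; the wrist camera has in their place "tool_from_camera" (4x4, takes a point from camera to tool coordinates, whose origin is the TCP and whose axes are the flange's). Camera axes: x right, y down, z forward; pixel columns grow to the right and rows downward; lengths in m; the calibration is good to about 2 mm. A picture is of the moment at which its call begins: read the wrist's pose just before it. There is no depth.
A pose or a line that the arm cannot do raises ctrl.PlanningError and nothing moves.
- ctrl.sign_off(): hands the job in, once; it reports no verdict.
The state is a dict: "time": time; "joints": joint angles; "joint_velocities": joint speeds; "joint_efforts": joint torques, N m; "tool_pos": TCP position; "orientation": TCP orientation; "wrist_force": force on the tool from outside, world axes, zero at the start; "wrist_torque": the same for the moment, N m; "opening": finger opening in m.
Only numpy, scipy, OpenCV 4.12 (cv2) and the standard library are available. Lean on these libraries where they do the work, as an engineer would, in place of code of your own. Each camera call takes 0.05 s, during which the arm holds its last target. There are 200 camera calls.

TASK

First press the caddy's release button so that its sprung lid pops up, then steady the lid with the fingers and ease it back, without flinging it, until it rests open on its stop. After that take the box-shaped tin by its broad sides out of the drip tray, stand it on the bare counter and let go, and take it again by its narrow ends to lower it, without dropping it, upright to the floor of the caddy's empty slot; leave the lid open. Do not tip the tin over, and leave the other things where they are.

Things in the scene. Friction and masses are not known exactly. Their poses are not given: they have to be found in the camera images.
- tin: the thing to put away: the only box-shaped tin, plain closed steel, 62 mm long (its x axis) by 44 mm wide (its y axis) by 80 mm high, 0.11 to 0.22 kg, upright; rounded edges. Origin: centre of its underside, z up. Its broad sides are the two 62 x 80 faces (grip across 44 mm), its narrow ends the two 44 x 80 faces (grip across 62 mm)
- tray: white plastic drip tray, fixed, 170 (x) x 130 (y) mm, rim 18 mm high with a small pull lip at the -x end; its floor is 12 mm above the counter. The tin dries on the middle of it, its x axis along the tray's x axis, between two upright cheeks (6 mm thick, 60 mm wide, top 97 mm above the counter) that stand only 5 mm off the tin's two narrow ends: there the tin can be gripped only by its broad sides, and it leaves straight up. Origin: centre of the underside
- caddy: open-topped pale beech-plywood caddy, fixed, 168 (x) x 108 (y) x 92 mm high, walls 6 mm, with a hinged lid on top. Its front (-x side, towards the robot) carries the release button; the hinge is along the top of its back (+x) wall. Inside are two bays running along x: the tin's slot on the -y side, and a narrower one (36 mm) on the +y side filled with paper packs. Origin: centre of the underside
- slot_floor (a point): centre of the floor of the tin's slot, 8 mm above the counter, axes as the caddy's. The slot is 156 mm long (x), 54 mm wide (y) and 84 mm deep, so the 80 mm tin sinks just below the rim: beside its broad sides only 5 mm is left each side (no room for fingers), beyond its narrow ends there is ample room, with the tin's x axis along the slot (either way round)
- button_top (a point): where to press the release button: on the upper face (68 mm above the counter) of the steel press plate that sticks out of the middle of the caddy's front, 50 mm (x) by 44 mm (y), this point 136 mm in front of the caddy's centre (12 mm out from the middle of the plate, 13 mm from its outer end). Pushed down by fingers pointing down. The tooth that holds the lid stands behind it, its near face 35 mm away, up to 108 mm above the counter, and tips towards the fingers by 11 mm
- button (a joint): release button angle, rad: 0 at rest, 0.25 fully down (the point button_top is then 10 mm lower). It lets the lid go at about 0.17 (7 mm down, about 5 N; fully down about 6 N) and springs back when left
- lid (a joint): lid angle, rad: 0 shut and latched, 1.57 upright, 1.85 leaning back on its stop. Once released, a spring lifts it to about 1.0, where it bobs and stays half open; pushed on past upright it drops back on its stop and stays there by its own weight. Left before that it falls back to 1.0. The light hinge has no other catch
- lid_board: the lid: plain plywood board 172 x 112 x 8 mm, about 0.13 kg, its x axis along the lid pointing to the hinge; origin on the hinge axis, the board reaches 172 mm to its -x and lies 0 to 8 mm to its +z
- lid_edge (a point): middle of the lid's free edge, on its underside (when shut it overhangs the caddy's front by 4 mm); 172 mm from the hinge. Half open it is the foremost point of the lid and a push away from the robot here swings the lid back
- lid_hinge (a point): point on the lid's hinge axis, 84 mm behind the caddy's centre and 92 mm above the counter; the axis lies along the caddy's y and the lid's edge swings up and back about it
- lid_rest: bystander: round white ceramic lid rest, 90 mm across, 12 mm high; origin under its centre
- mug: bystander: steel mug, 74 mm across, 85 mm high, handle at its +y; origin under its centre
- funnel: bystander: yellow plastic funnel standing on its spout, 100 mm across the top, 75 mm high; origin under its centre
- carafe: bystander: empty glass carafe with a black cap, 96 mm across, 182 mm high; origin under its centre
- jar: bystander: round amber glass jar, 72 mm across, 95 mm high; origin under its centre
- spoon: bystander: steel spoon, 160 mm long, lying on the counter
Things that resemble listed ones, but are neither listed nor needed, are in the scene too. What is shaped like the tin but blue or yellow is not meant.

How it is judged:
By the outcome, as a careful person would: the job done as asked, in the order asked, and still so for the second after the job is handed in, with the robot touching nothing.
It also fails if it takes over 69 s, if anything falls off the work surface, if the arm or the gripper's body presses on something with over 40 N, if the wrist force passes 120 N, or if a joint passes its speed limit or range.

## Working session

There is one attempt and no reset: what is moved stays moved. The work goes in short steps, each a Python script; the robot and the scene stay as the last script left them, time stands still between calls to the robot, and variables do not carry over. Pictures are saved under pics/ and viewed, about 8 in all and at most 12, crops included, and the job is handed in when it is done.

```bash
ls; mkdir -p pics; python3 - <<'E'
from bench import ctrl, readout, eyes
import cv2, numpy as np, pickle
d={}
o=readout.get_obs(); print(o['time'],o['tool_pos'],o['opening'],ctrl.grasp_offset)
for n in ["scene","side","wrist"]:
    d[n]=eyes.get_image(n); im=d[n]; print(n,im['fovy'],im['cx'],im['cy'],im['k1'])
    if 'R' in im: print(-np.array(im['R']).T@im['t'])
d['obs']=o
pickle.dump(d,open('first.pkl','wb'))
for n in ["scene","side"]:
    cv2.imwrite(f'pics/{n}0.png',cv2.resize(d[n]['pixels'][:,:,::-1],(800,600),interpolation=cv2.INTER_CUBIC))
E
```

```text
pics
0.0 [5.24612502e-01 6.14571274e-05 2.26076852e-01] 0.0919751686578993 0.0188
scene 53.96613742935662 261.59740321214167 194.01269922380257 0.002623906179520415
[1.07085024 0.4825677  0.81034387]
side 57.653199611348846 262.7267918933792 197.00401102281836 -0.045169548912339846
[0.45943618 0.78507546 0.72985208]
wrist 71.79073643485272 252.52242620463485 192.16360570658455 -0.029547805258263733
```

View pics/scene0.png

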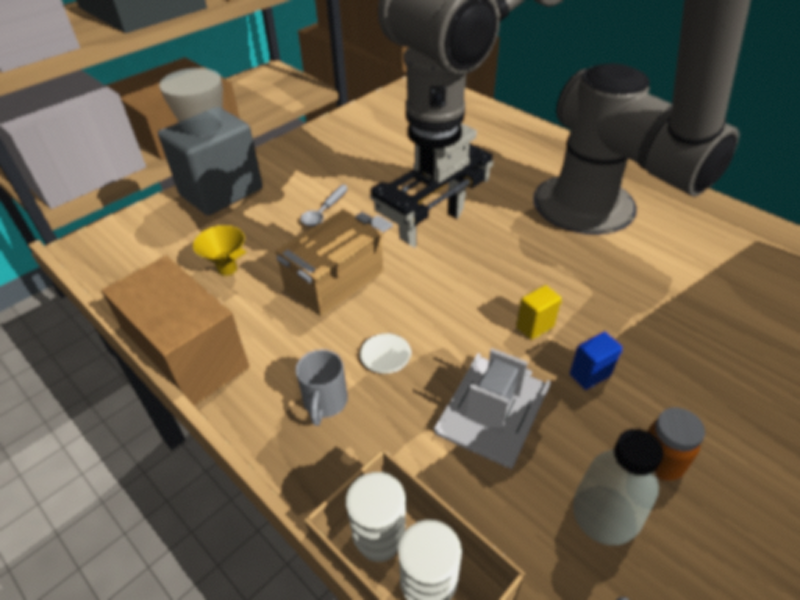

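View pics/side0.png

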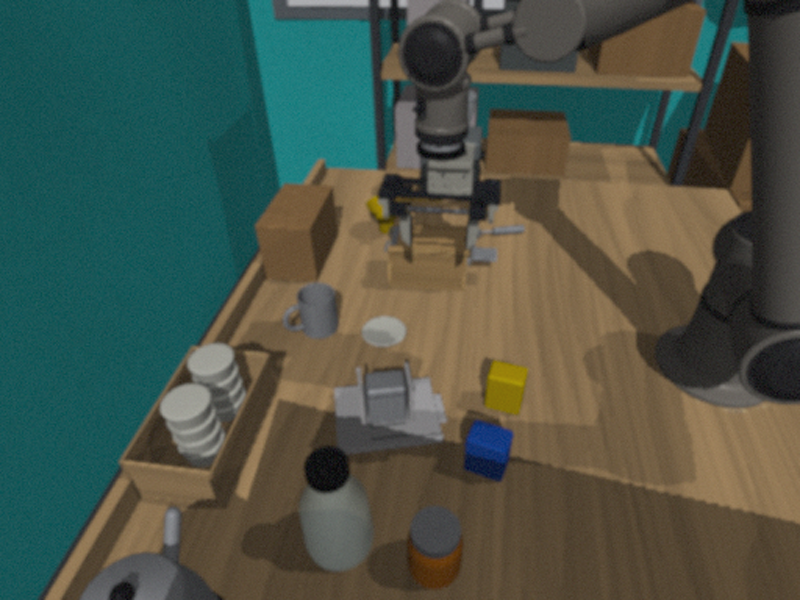

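The scene picture (800 px scale) shows the steel box in the tray between cheeks at (495,395), with a blue box at (597,360) and a yellow one at (539,312). Only the steel one fits the description. The caddy is at (330,262), with its plate at (372,220). Next I'll get rough rays and take wrist views from above.

```bash
cat > h.py <<'E'
import numpy as np, cv2, pickle
from bench import ctrl, command_gripper, readout, eyes
def cam(im,obs=None):
    f=im['pixels'].shape[0]/2/np.tan(np.radians(im['fovy']/2))
    if 'R' in im: R=np.array(im['R']).T; c=-R@np.array(im['t'])
    else:
        T=np.array(im['tool_from_camera']); Rt=np.array(obs['orientation'])
        R=Rt@T[:3,:3]; c=Rt@T[:3,3]+np.array(obs['tool_pos'])
    return f,R,c
def ray(im,uv,obs=None):
    f,R,c=cam(im,obs); uv=np.atleast_2d(uv).astype(float)
    p=(uv-[im['cx'],im['cy']])/f; q=p.copy()
    for _ in range(10): q=p/(1+im['k1']*(q**2).sum(1,keepdims=True))
    return c,np.c_[q,np.ones(len(q))]@R.T
def on(im,uv,z,obs=None):
    c,d=ray(im,uv,obs); return c+d*((z-c[2])/d[:,2])[:,None]
def proj(im,X,obs=None):
    f,R,c=cam(im,obs); x=(np.atleast_2d(X)-c)@R; q=x[:,:2]/x[:,2:]
    return f*q*(1+im['k1']*(q**2).sum(1,keepdims=True))+[im['cx'],im['cy']]
def down(yaw): # tool z down, tool x at yaw deg (world), y completes
    a=np.radians(yaw); x=np.array([np.cos(a),np.sin(a),0]); z=np.array([0,0,-1.]); return np.c_[x,np.cross(z,x),z]
def snap(name):
    o=readout.get_obs(); im=eyes.get_image(name); return im,o
E
python3 - <<'E'
from h import *
d=pickle.load(open('first.pkl','rb')); s=d['scene']; k=1.5625
print('caddy',on(s,np.array([330,255])/k,.09),'plate',on(s,np.array([372,220])/k,.068))
print('tray',on(s,np.array([495,415])/k,.015),'tintop',on(s,np.array([505,370])/k,.092))
si=d['side']
print('side caddy/tray/plate',on(si,np.array([[430,235],[388,410],[482,255]])/k,.05))
print(np.round(d['wrist']['tool_from_camera'],3)); print(np.round(d['obs']['orientation'],3))
cv2.imwrite('pics/w0.png',d['wrist']['pixels'][:,:,::-1])
E
```

```text
caddy [[ 0.58000562 -0.19819102  0.09      ]] plate [[ 0.43505813 -0.23917754  0.068     ]]
tray [[0.60063302 0.21399734 0.015     ]] tintop [[0.57149852 0.20079753 0.092     ]]
side caddy/tray/plate [[ 0.56922573 -0.30673413  0.05      ]
 [ 0.57944003  0.22589079  0.05      ]
 [ 0.44536972 -0.23709019  0.05      ]]
[[ 0.001 -0.965 -0.263  0.07 ]
 [ 1.     0.001  0.001  0.   ]
 [-0.001 -0.263  0.965 -0.158]
 [ 0.     0.     0.     1.   ]]
[[ 0.     1.    -0.001]
 [ 1.    -0.     0.   ]
 [ 0.    -0.001 -1.   ]]
```

View pics/w0.png

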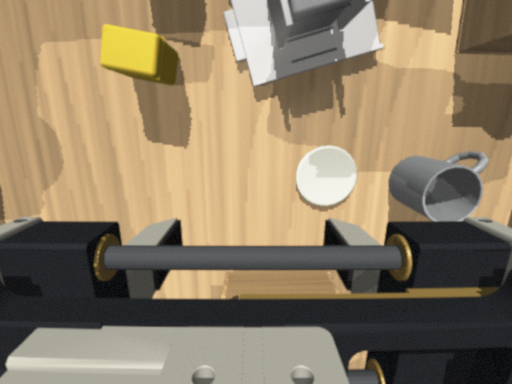

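```bash
python3 - <<'E'
from h import *
ctrl.move_to([.55,.07,.28],down(90)); A=snap('wrist')
ctrl.move_to([.53,-.36,.28],down(90)); B=snap('wrist')
pickle.dump((A,B),open('ab.pkl','wb'))
print(readout.get_obs()['time'],readout.get_obs()['joints'])
cv2.imwrite('pics/ab.png',np.hstack([A[0]['pixels'],B[0]['pixels']])[:,:,::-1].copy()[:300])
cv2.imwrite('pics/ab.png',cv2.resize(np.vstack([A[0]['pixels'][:300],B[0]['pixels'][:300]])[:,:,::-1],(512,600)))
E
```

```text
2.2917 [-4.09153805e+01  3.06645089e+01  6.13762325e+01  2.03026686e-02
  8.79495256e+01 -4.10198442e+01]
```

View pics/ab.png

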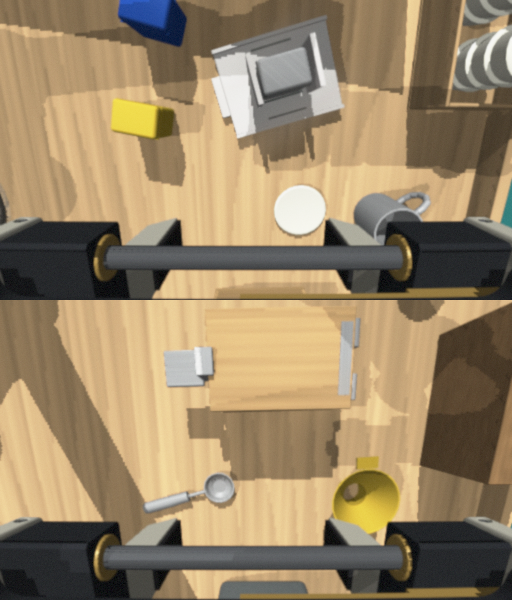

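Upper half, view A: the steel tin's top is at (286,74) between cheeks in the tray. The look-alikes are blue (152,20) and yellow (140,118), neither of them steel nor in the tray. Lower half, view B: the lid board spans (206..355, 10..110), with the press plate at (185,68) on its left. I'll enlarge both to confirm and to pick corners.

```bash
python3 - <<'E'
from h import *
A,B=pickle.load(open('ab.pkl','rb'))
a=A[0]['pixels'][5:145,200:350]; b=B[0]['pixels'][0:120,155:370]
cv2.imwrite('pics/ca.png',cv2.resize(a[:,:,::-1],None,fx=4,fy=4,interpolation=cv2.INTER_CUBIC))
cv2.imwrite('pics/cb.png',cv2.resize(b[:,:,::-1],None,fx=3.7,fy=3.7,interpolation=cv2.INTER_CUBIC))
E
```

```text
(no output)
```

View pics/ca.png

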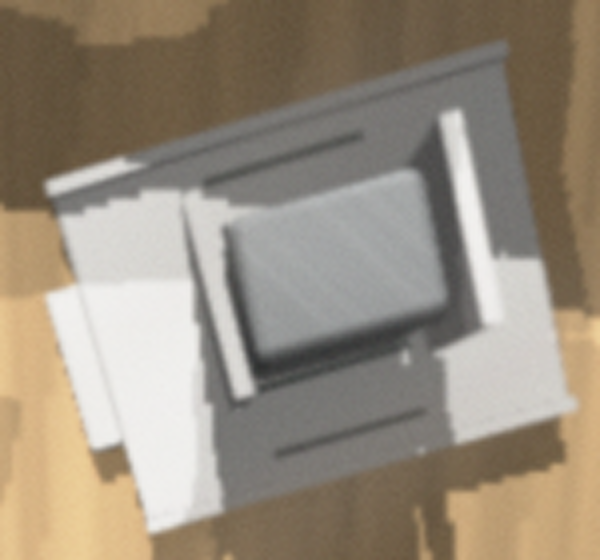

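View pics/cb.png

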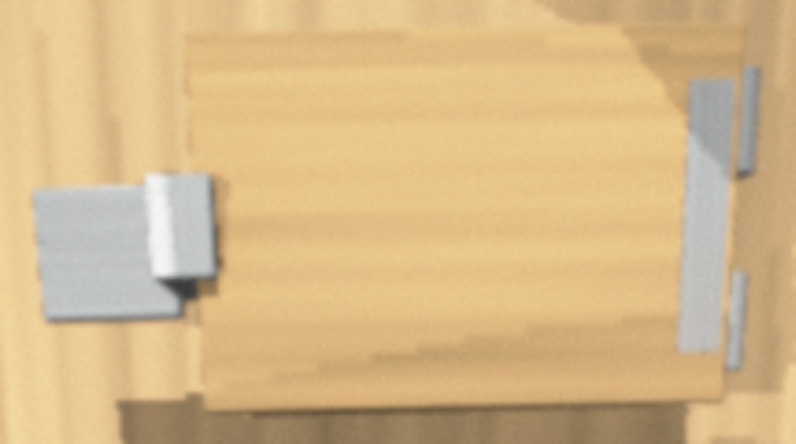

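The crops confirm it: a plain steel box between the cheeks, with its top corners at (232,222), (425,166), (448,298) and (258,358) in the crop. The lid corners and the plate are also clear. Next I'll turn these into poses.

```bash
python3 - <<'E'
from h import *
A,B=pickle.load(open('ab.pkl','rb'))
g=lambda p,s,off:(np.array(p)+.5)/s-.5+off
def show(n,P):
    P=np.array(P)[:,:2]; e=np.roll(P,-1,0)-P
    print(n,P.mean(0).round(4),'lens',np.linalg.norm(e,axis=1).round(4),'ang',[round(float(np.degrees(np.arctan2(v[1],v[0]))),1) for v in e])
    return P
sa=(4,[200,5]); sb=(3.7,[155,0])
show('tin',on(A[0],g([(232,222),(425,166),(448,298),(258,358)],*sa),.092,A[1]))
show('tray',on(A[0],g([(47,185),(505,43),(575,405),(152,532)],*sa),.018,A[1]))
ck=on(A[0],g([(452,110),(492,325),(190,193),(243,398)],*sa),.097,A[1]);print(ck.round(4))
show('lid',on(B[0],g([(186,35),(742,24),(722,400),(206,411)],*sb),.100,B[1]))
show('plate',on(B[0],g([(34,190),(183,188),(183,316),(45,319)],*sb),.068,B[1]))
print('tooth top',on(B[0],g([(146,175),(152,278)],*sb),.108,B[1]).round(4))
d=pickle.load(open('first.pkl','rb'))
Wo=d['obs']; 
print('restA', on(A[0],[[300,210]],.012,A[1]), 'mug',on(A[0],[[388,222]],.05,A[1]),'yellow',on(A[0],[[136,118]],.06,A[1]))
E
```

```text
tin [0.5894 0.1999] lens [0.0593 0.0378 0.0604 0.0396] ang [15.4, -76.5, -163.0, 102.1]
tray [0.5901 0.2001] lens [0.1693 0.1272 0.168  0.1289] ang [16.1, -74.1, -163.3, 106.5]
[[0.6199 0.2404 0.097 ]
 [0.6353 0.1816 0.097 ]
 [0.544  0.2177 0.097 ]
 [0.5601 0.1601 0.097 ]]
lid [ 0.5634 -0.2197] lens [0.1697 0.1107 0.1709 0.1107] ang [1.4, -88.2, -178.6, 91.2]
plate [ 0.4432 -0.2232] lens [0.0516 0.0417 0.0492 0.0421] ang [0.4, -92.3, -179.0, 91.0]
tooth top [[ 0.4647 -0.2077  0.108 ]
 [ 0.4651 -0.2373  0.108 ]]
restA [[ 0.63170302 -0.00624292  0.012     ]] mug [[ 0.76498239 -0.01299579  0.05      ]] yellow [[0.38942223 0.14398191 0.06      ]]
```

Known sizes match to 1–2 mm. The tray is at (0.590,0.200), yaw 16.2°, and the caddy at (0.5655,-0.2197), yaw 1.5°. Next I'll press the button.

```bash
cat >> h.py <<'E'
CY=1.5; _a=np.radians(CY); CX=np.array([np.cos(_a),np.sin(_a),0]); CYv=np.array([-np.sin(_a),np.cos(_a),0])
C0=np.array([.5655,-.2197,0])
def cad(x,y,z): return C0+CX*x+CYv*y+np.array([0,0,z])
E
python3 - <<'E'
from h import *
R=down(CY+180)
ctrl.move_to(cad(-.145,0,.28),R)
command_gripper(0.0)
ctrl.movel(cad(-.137,0,.085),v=.15)
print(readout.get_obs()['wrist_force'].round(2))
print(ctrl.movel(cad(-.137,0,.0585),v=.03), readout.get_obs()['wrist_force'],readout.get_obs()['tool_pos'])
ctrl.wait(.15)
ctrl.movel(cad(-.150,0,.10),v=.12)
ctrl.movel(cad(-.160,0,.30),v=.2)
ctrl.wait(.5)
a=snap('side');ctrl.wait(.4);b=snap('side');c=snap('scene')
pickle.dump((a,b,c),open('lid.pkl','wb'))
print(np.abs(a[0]['pixels'].astype(int)-b[0]['pixels']).max(2).__gt__(50).sum(), b[1]['time'])
im=cv2.resize(b[0]['pixels'][90:210,200:360],None,fx=3.5,fy=3.5,interpolation=cv2.INTER_CUBIC)
im2=cv2.resize(c[0]['pixels'][80:220,140:260],None,fx=3,fy=3,interpolation=cv2.INTER_CUBIC)
H=np.zeros((420,560+360,3),np.uint8);H[:420,:560]=im;H[:420,560:]=im2
cv2.imwrite('pics/lid1.png',cv2.resize(H,(800,365))[:,:,::-1])
E
```

```text
[1.39 0.45 0.37]
False [-5.61943482  0.70604391 13.41658125] [ 0.4279672  -0.22330036  0.05904203]
0 10.3417
```

View pics/lid1.png

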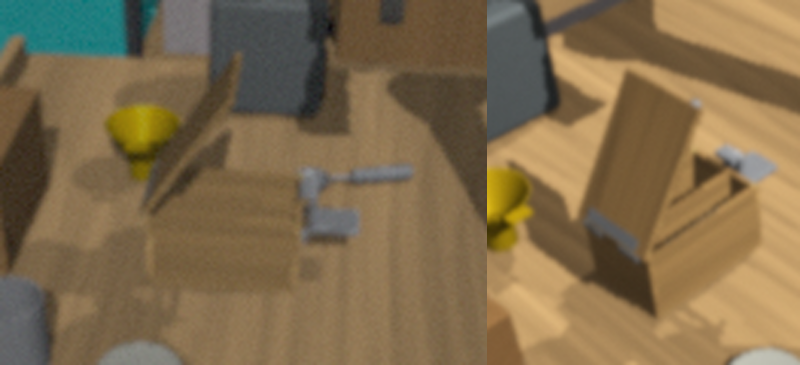

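The lid has popped half open and is steady; no pixels changed between the two frames. Its edge shows at about (238,52) in the left panel. Now I'll measure its angle.

```bash
python3 - <<'E'
from h import *
a,b,c=pickle.load(open('lid.pkl','rb'))
def hit(im,uv,y):
    c0,d=ray(im,uv); d=d[0]; t=(y-(c0-C0)@CYv)/(d@CYv); p=c0+t*d-C0; return p@CX,p[2]
k=.8696
for n,im,uv in [('side',b[0],(np.array([238,52])/k/3.5)+[200,90]),('sceneL',c[0],np.array([(628-487)/k/3+140,70/k/3+80])),('sceneR',c[0],np.array([(700-487)/k/3+140,105/k/3+80]))]:
    for y in (-.056,.056):
        x,z=hit(im,uv,y); r=np.hypot(.084-x,z-.092); print(n,y,round(x,4),round(z,4),'r',round(r,4),'th',round(np.arctan2(z-.092,.084-x),3))
# IK feasibility of arc
for th in (1.0,1.3,1.57,1.7,1.85):
    p=cad(.084-.172*np.cos(th)+.004*np.sin(th),0,.092+.172*np.sin(th)-.014)
    print(th,p.round(3),ctrl.solve_ik(p,down(CY+90)))
E
```

```text
side -0.056 -0.0088 0.2352 r 0.1707 th 0.996
side 0.056 -0.0163 0.2873 r 0.2196 th 1.096
sceneL -0.056 -0.0109 0.2336 r 0.1705 th 0.98
sceneL 0.056 0.0694 0.3203 r 0.2288 th 1.507
sceneR -0.056 -0.105 0.141 r 0.1952 th 0.254
sceneR 0.056 -0.0105 0.2416 r 0.1769 th 1.008
1.0 [ 0.56  -0.22   0.223] [-2.87328863e+01  2.78943513e+01  7.49099870e+01 -2.54444375e-14
  7.71956617e+01 -3.02328863e+01]
1.3 [ 0.607 -0.219  0.244] [-2.65936258e+01  3.21258405e+01  6.44674970e+01 -2.54444375e-14
  8.34066625e+01 -2.80936258e+01]
1.57 [ 0.653 -0.217  0.25 ] [-2.47756328e+01  3.72310596e+01  5.44864747e+01 -2.54444375e-14
  8.82824657e+01 -2.62756328e+01]
1.7 [ 0.676 -0.217  0.249] [-2.39744201e+01  4.00174891e+01  4.95940077e+01 -2.54444375e-14
  9.03885032e+01 -2.54744201e+01]
1.85 [ 0.701 -0.216  0.243] [-2.31249490e+01  4.34253033e+01  4.39575357e+01 -2.54444375e-14
  9.26171610e+01 -2.46249490e+01]
```

```bash
python3 - <<'E'
from h import *
def P(th,d=.014):
    return cad(.084-.172*np.cos(th)+.004*np.sin(th)+d/2/np.tan(th),0,.092+.172*np.sin(th)-d)
R=down(CY+90)
command_gripper(.042)
p=P(1.0)+CX*.000
q=p.copy(); q[2]=.30
ctrl.move_to(q,R)
print('touch',ctrl.movel(p,v=.1,threshold=6), readout.get_obs()['wrist_force'].round(1))
command_gripper(.030)
for th in (1.15,1.3): ctrl.movel(P(th),v=.06)
command_gripper(.022); print(readout.get_obs()['opening'])
for th in (1.42,1.54,1.64,1.74,1.80,1.86):
    ctrl.movel(P(th),v=.05); print(th,readout.get_obs()['wrist_force'].round(1))
ctrl.wait(.2)
a=snap('side')
command_gripper(.05)
u=P(1.86); u[2]=.31; ctrl.movel(u,v=.12)
print(readout.get_obs()['wrist_force'].round(1))
ctrl.movel(u-CX*.15+[0,.1,0],v=.25)
b=snap('side');c=snap('scene'); print(b[1]['time'])
pickle.dump((a,b,c),open('lid2.pkl','wb'))
im=cv2.resize(b[0]['pixels'][90:210,200:360],None,fx=3,fy=3,interpolation=cv2.INTER_CUBIC)
im2=cv2.resize(c[0]['pixels'][80:200,140:300],None,fx=3,fy=3,interpolation=cv2.INTER_CUBIC)
cv2.imwrite('pics/lid2.png',cv2.resize(np.hstack([im,im2]),(800,300))[:,:,::-1])
E
```

```text
touch False [0.2 0.7 0.7]
0.022343346897734373
1.42 [-0.8 -0.1 -0.5]
1.54 [-0.  -0.5  0.3]
1.64 [0.  0.8 0.5]
1.74 [-0.3 -0.1  0.4]
1.8 [-1.  -0.1 -0.1]
1.86 [ 0.1  0.  -0.2]
[-0.9 -0.4 -0.8]
21.0333
```

View pics/lid2.png

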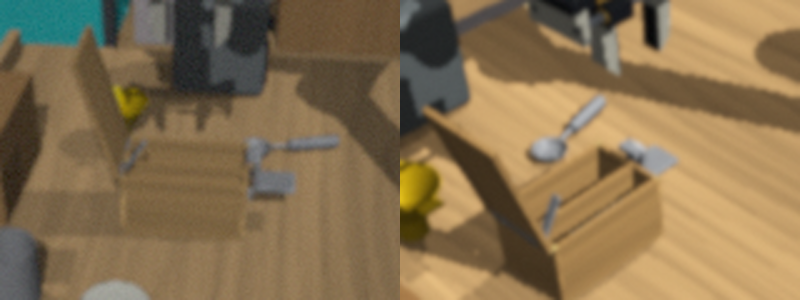

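The lid is leaning back on its stop, with its top at about (85,28) in the left panel, and wrist forces stayed under 1 N throughout. Next I'll take one wrist frame of the open caddy, to check the slot later, then pick up the tin and stand it on the counter.

```bash
python3 - <<'E'
from h import *
ctrl.move_to([.53,-.34,.30],down(CY+90)); A=snap('wrist'); pickle.dump(A,open('slot.pkl','wb'))
ctrl.move_to([.52,-.05,.28],down(60))
T=np.array([.590,.200,0]); Rt=down(16.2); z=lambda h:np.array([0,0,h])
command_gripper(.074)
ctrl.move_to(T+z(.20),Rt)
ctrl.movel(T+z(.10),v=.2)
print('touch',ctrl.movel(T+z(.052),v=.08,threshold=8))
command_gripper(.03); print('open',readout.get_obs()['opening'],readout.get_obs()['wrist_force'].round(1))
ctrl.movel(T+z(.075),v=.06)
ctrl.movel(T+z(.185),v=.2)
o=readout.get_obs(); print('open',o['opening'],o['wrist_force'].round(1),o['time'])
S=np.array([.49,-.03,0])
ctrl.move_to(S+z(.16),down(CY))
ctrl.movel(S+z(.055),v=.15)
print('touch',ctrl.movel(S+z(.0385),v=.03,threshold=4)); o=readout.get_obs(); print(o['tool_pos'],o['wrist_force'].round(1),o['opening'],o['time'])
a=snap('side'); pickle.dump(a,open('stand.pkl','wb'))
cr=cv2.resize(A[0]['pixels'][0:150,140:400],None,fx=3,fy=3,interpolation=cv2.INTER_CUBIC)
cv2.imwrite('pics/slot.png',cr[:,:,::-1])
E
```

```text
touch False
open 0.04420199759334375 [ 0.3 -1.1  1.3]
open 0.04395374752835419 [-0.2  0.3 -2.3] 28.1333
touch True
[ 0.49002276 -0.03022397  0.04000321] [0.  0.2 3.8] 0.04412124156859014 30.4833
```

View pics/slot.png

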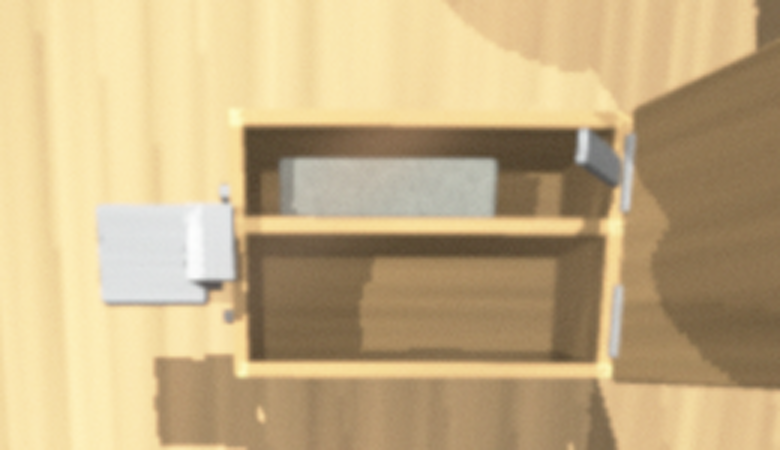

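The tin was set down at TCP z 0.040, exactly the expected contact height. The slot picture shows the empty slot at (247..602, 235..362), and the stay arm is over the other bay at (600,155). Next: refine the slot pose, release and regrasp.

```bash
python3 - <<'E'
from h import *
A=pickle.load(open('slot.pkl','rb'))
P=on(A[0],(np.array([(247,236),(247,362),(602,233),(602,362),(230,110),(628,112),(610,377),(238,377)])+.5)/3-.5+[140,0],.092,A[1])
L=np.c_[(P-C0)@CX,(P-C0)@CYv]; print((L*1000).round(1))
S=np.array([.49,-.03,0]); z=lambda h:np.array([0,0,h])
command_gripper(.07); ctrl.movel(S+z(.05),v=.1); ctrl.movel(S+z(.15),v=.2)
ctrl.move_to(S-[0,.13,0]+z(.20),down(CY+90)); w=snap('wrist'); sd=snap('side')
cv2.imwrite('pics/reg.png',np.hstack([w[0]['pixels'][:260,120:400],cv2.resize(sd[0]['pixels'][100:230,200:340],(280,260))])[:,:,::-1])
pickle.dump((w,sd),open('reg.pkl','wb')); print(readout.get_obs()['time'])
E
```

```text
[[-76.9   4.5]
 [-78.2 -48. ]
 [ 75.8   6.4]
 [ 80.2 -47.5]
 [-82.7  53.7]
 [ 83.1  53.9]
 [ 84.4 -54. ]
 [-82.4 -54.5]]
33.7833
```

View pics/reg.png

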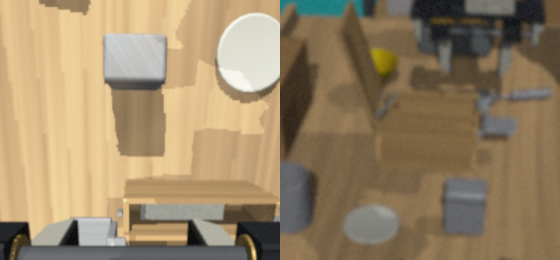

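The caddy model agrees within about 1 mm, and the tin stands upright on bare counter with its top centre near (135,58). Now I'll regrasp it by the narrow ends and insert it.

```bash
python3 - <<'E'
from h import *
w,sd=pickle.load(open('reg.pkl','rb'))
print('tin centre',on(w[0],[[255.5,58]],.08,w[1]).round(4))
S=np.array([.49,-.03,0]); z=lambda h:np.array([0,0,h]); R=down(CY+90)
command_gripper(.088)
ctrl.movel(S+z(.18),v=.2)
ctrl.movel(S+z(.095),v=.2)
print('touch',ctrl.movel(S+z(.045),v=.1,threshold=8))
command_gripper(.05); print('open',readout.get_obs()['opening'],readout.get_obs()['wrist_force'].round(1))
ctrl.movel(S+z(.06),v=.06); ctrl.movel(S+z(.20),v=.2)
x,y=-.016,-.021
ctrl.movel(cad(x,y,.20),v=.2)
ctrl.movel(cad(x,y,.145),v=.15)
t1=ctrl.movel(cad(x,y,.065),v=.05,threshold=6); o=readout.get_obs(); print('ins',t1,o['tool_pos'].round(4),o['wrist_force'].round(1),o['opening'])
if not t1:
    t2=ctrl.movel(cad(x,y,.0515),v=.02,threshold=4); o=readout.get_obs(); print('floor',t2,o['tool_pos'].round(4),o['wrist_force'].round(1))
print(o['time'])
E
```

```text
tin centre [[ 0.4898 -0.0312  0.08  ]]
touch False
open 0.06161789946843135 [-2.1 -0.8  4.4]
ins False [ 0.5502 -0.2412  0.0653] [ 0.1  0.2 -1.7] 0.061329934632560236
floor True [ 0.5499 -0.241   0.0532] [-0.7  0.5  3.5]
42.2417
```

It touched the floor at z 0.0532 against an expected 0.053, so I'll release, withdraw and check.

```bash
python3 - <<'E'
from h import *
x,y=-.016,-.021; z=lambda h:np.array([0,0,h])
command_gripper(.070); print(readout.get_obs()['wrist_force'].round(1))
ctrl.movel(cad(x,y,.075),v=.06); ctrl.movel(cad(x,y,.26),v=.2)
ctrl.move_to([.53,-.34,.30],down(CY+90)); A=snap('wrist')
ctrl.move_to([.42,.0,.32],down(CY+90)); s=snap('scene'); sd=snap('side')
cr=cv2.resize(A[0]['pixels'][0:130,140:400],(560,280),interpolation=cv2.INTER_CUBIC)
b=cv2.resize(s[0]['pixels'],(400,300)); c=cv2.resize(sd[0]['pixels'],(400,300))
H=np.zeros((580,800,3),np.uint8);H[:280,:560]=cr;H[280:,:400]=b;H[280:,400:]=c
cv2.imwrite('pics/fin.png',H[:,:,::-1]); print(readout.get_obs()['time'])
E
```

```text
[-0.2  0.2 -0.6]
46.25
```

View pics/fin.png

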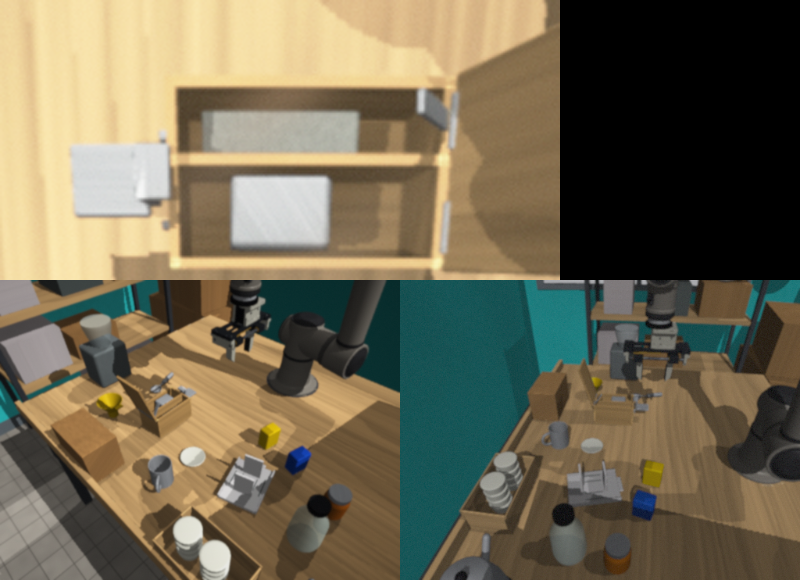

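The picture shows the tin upright and square in the slot at (280,212), the lid open, the tray empty and the bystanders where they were. Handing in.

```bash
python3 -c "
from bench import ctrl
ctrl.sign_off()"
```

```text
the job is handed in; nothing more can be done
```

The job is done and handed in at about 46 s of robot time, out of the 69 s allowed.

- **Lid:** I pressed the button to about 9 mm down, and the lid popped to about 1.0 rad. I guided it back with a finger on each side of its free edge, with wrist forces of about 1 N or less. It was leaning on its stop in the pictures afterwards.
- **Tin:** I took it by its broad sides from the tray (44 mm opening), stood it on bare counter and released it. I then gripped it again by its narrow ends (62 mm) and lowered it into the slot. It touched the floor at TCP height 0.0532 m against 0.053 m expected, and I let go.

In the last pictures the tin is upright and square in the slot, the lid is open, the bystanders look unmoved (checked by eye) and the arm is clear. No check failed or disagreed.

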